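# Set out four articles on the sale table, each at its own marked place

### The job

Set out the articles from the blue-lined silver tray on the sale table in front of it: stand the salt jar in the middle of the pad with the round patch, the letter holder on the pad with the oblong patch and the bird on the pad with the square patch, each centred on its patch and the last two lined up with the patch's sides. Pack the loose honey jar into the wooden tray's empty place, snug in the notch between the two jars already there, flat faces touching. Everything ends upright and released, and the fox cup at the left front corner of the table is left alone where it stands.

Things in the scene. Friction and masses are not known exactly. Their poses are not given: they have to be found in the camera images.
- salt_jar: little round glass salt jar with a pale round stopper, 44 mm across, 66 mm high, stands upright; origin at the centre of its underside, z up; round, so its yaw does not matter. Starts, like the other three loose things, on the big fixed silver tray at the back, whose flat blue lining is 6 mm above the table; rim 20 mm high. Grip round the glass about 35 mm up. 0.09 kg
- letter_holder: dark cast-metal letter holder: base 50 x 78 mm, 5 mm thick, two pierced upright walls along its long sides (x = -28 to -19 and 19 to 28 mm, 74 mm long in y, 68 mm high, open between). Origin at the centre of its underside, z up, x across the walls, y along them. Grip across both walls (56 mm along x) or across one wall (9 mm). 0.19 kg
- bird: small grey metal bird, 55 mm high, on a square stepped plinth, 46 x 46 mm, 10 mm high, sides parallel to its x and y. Origin on the underside, off the plinth's centre (see bird_plinth). Bird lies along y (-38 to 37 mm); its body, x = -14 to 8 mm, z = 10 to 48 mm, can be pinched across x over the plinth's centre, fingertips 15 mm or more above the underside. 0.12 kg
- bird_plinth (a point): centre of the underside of the bird's square plinth (at x = -3, y = -6 mm in the bird's frame)
- honey_jar: the loose amber six-sided honey jar with round gold lid: body 46 mm across flats (53 mm across corners), 58 mm high; lid 40 mm across, z = 60 to 78 mm: grip the lid. Origin at the centre of its underside, z up; corners point along +x and -x, flats look along +y, -y and 30, 150, 210, 330 degrees from +x. All six sides alike. 0.2 kg
- pad_round: fixed dark-green felt display pad, 100 x 100 mm, top 3 mm above the table, with a pale round patch 52 mm across in its middle: for the round foot of the salt jar. Origin at the pad's centre at table height
- pad_oblong: fixed dark-green felt display pad, 100 x 100 mm, top 3 mm above the table, with a pale oblong patch in its middle, 63 mm along its x and 86 mm along its y: for the letter holder. Origin at the pad's centre at table height
- pad_square: fixed dark-green felt display pad, 100 x 100 mm, top 3 mm above the table, with a pale square patch 54 x 54 mm in its middle, sides parallel to its x and y: for the bird's square plinth. Origin at the pad's centre at table height
- honey_tray: fixed light-wood tray, inside x = -37 to 68, y = -48 to 48 mm, floor 5 and walls 22 mm above the table. Two fixed jars like the loose one stand in it, turned as the tray, at x = 39.8, y = +23 and -23 mm, tops 83 mm up. Origin at table height at the empty place's centre: a jar there, turned as the tray or by sixths of a turn, touches both flat to flat. Their notch opens to the tray's -x
- fox_cup: bystander: plated cup with a fox's head, standing alone near the table's left front corner, 80 x 74 mm, 156 mm high, origin at the centre of its underside; leave it alone

How it is judged:
At the end, for the whole second after the job is handed in: All upright, released, at rest. Salt jar, letter holder, bird plinth on their pads within 12 mm of the patch centres; holder and plinth within 0.2 rad of the patch sides. Honey jar on the tray floor within 4 mm of touching both fixed jars, flats within 0.12 rad of theirs. Fox cup not moved 30 mm (horizontal distance between salt_jar and pad_round below 0.012 m and z of salt_jar in the frame of pad_round between -0.001 and 0.008 m and angle between each of salt_jar, letter_holder, bird, honey_jar's own z axis and vertical below 0.12 rad and linear speed of each of salt_jar, letter_holder, bird, honey_jar below 0.02 m/s and angular speed of each of salt_jar, letter_holder, bird, honey_jar below 0.2 rad/s and horizontal distance between letter_holder and pad_oblong below 0.012 m and z of letter_holder in the frame of pad_oblong between -0.001 and 0.008 m and angle between the x axis of letter_holder and the x axis of pad_oblong, either way round below 0.2 rad and horizontal distance between bird_plinth and pad_square below 0.012 m and z of bird_plinth in the frame of pad_square between -0.001 and 0.008 m and (angle between the x axis of bird and the x axis of pad_square, either way round below 0.2 rad or angle between the x axis of bird and the y axis of pad_square, either way round below 0.2 rad) and horizontal distance between honey_jar and honey_tray below 0.004 m and z of honey_jar in the frame of honey_tray between 0.001 and 0.01 m and (angle between the x axis of honey_jar and the x axis of honey_tray, either way round below 0.12 rad or angle between the x axis of honey_jar and the x axis of honey_tray, either way round between 0.927 and 1.167 rad)).
It fails at once if the fox cup is moved more than 30 mm or tipped (distance of fox_cup from where it was at the start of the episode above 0.03 m or angle between fox_cup's own z axis and vertical above 0.3 rad).
It also fails if it takes over 115 s, if anything falls off the work surface, if the arm or the gripper's body presses on something with over 40 N, if the wrist force passes 120 N, or if a joint passes its speed limit or range.

### The arm

A 6-joint arm with a two-finger parallel gripper is mounted at the origin on a cart in front of the work surface, level with it; the furniture and walls round the work are solid. World frame = base frame: x ahead of the robot, y to its left, z up, the work surface at z = 0. Lengths are in m, angles in rad, forces in N, time in s.
With the tool pointing down it reaches from about 0.425 to 0.95 m from the base axis. Payload 3.5 kg.
Tool frame: the origin (TCP) lies midway between the tips of the shut fingers; the grasp point (between the pads) lies 19 mm behind it (ctrl.hold_point_z is the distance from the TCP to the grasp point, in m); z points along the fingers, y is the line along which they close (so a half turn about z gives the same grasp; the last joint's range is limited). The gripper opens to 85 mm and grips with 20 to 120 N. Pads are 22 mm wide; open, the fingers measure 114 mm over their backs; the gripper's body (76 mm by 85 mm) begins 54 mm behind the grasp point. The pads swing forward as they close: fully open they stand 13 mm farther back than shut.
Start: joints at [-1.355, 0.286, 1.577, -0, 1.279, -0.15], TCP at [0.241, -0.63, 0.231] pointing down, gripper open.
Joint ranges: [-2.77, 2.77], [-0.9, 2.22], [0.21, 2.48], [-1.53, 4.67], [0.24, 2.81], [-2.84, 2.84]. Speed limits (rad/s): [2.79, 2.79, 3.14, 3.14, 3.14, 3.14].

### API

Orientations are given as a unit quaternion [x, y, z, w].
In Python, from plant import readout, cams, sign_off, ctrl gives the robot as it stands. The module is installed in compiled form; this text tells all that it offers.
- The arm moves only by the tool step_arm, never from a script. Its argument "increments" is a list of rows, each a list of 2 entries, a list of its own where there are three numbers: the shift along the world's x, y, z in mm, then the turn, a rotation vector about the world's x, y, z in rad. In form: [[[x, y, z], [rx, ry, rz]], ...]. A call has 1 to 8 rows; each row shifts and turns the commanded pose from where the row before left it; what a row does not reach is not made up. A row lasts 1/12 s, in which the tool goes at most 41.7 mm and 7.16 degrees, less where a joint would pass 70% of its speed; a pose out of reach is approached as far as the arm can. A call is refused whole if a number of a shift passes 41.7 or a number of a turn 0.125, either way. A call with a gripper value outside its range is refused whole. "fingers" is the opening, from -1 (shut) to 1 (fully open), set as the call begins (left out, the last holds). The fingers move at their own pace and stop on an object; "grip_force" is the grip in N (left out, the last holds). Time passes only in rows, so rows that do not move let the fingers close. It gives the time, the measured TCP pose, the force, the opening and the grip force at its end, in the units of the state.
- readout.get_state(): the state, without advancing time (a new reading comes with each control period).
- cams.read_camera(name): name is "side" or "top" or "wrist"; returns the picture (480x640x3 uint8, red, green, blue); there is no depth.
- cams.get_calibration(name): a dict with "fx", "fy", "cx", "cy" (pixels), "distortion" ([k1, k2, p1, p2, k3] as OpenCV has them; the pictures are not rectified), "eye" and "rotation" of the camera in the world; the wrist camera has in their place "T_tool_cam" (4x4, takes a point from camera to tool coordinates, whose origin is the TCP and whose axes are the flange's). Camera axes: x right, y up, looking along -z (the intrinsics and any distortion apply to the point x, -y, -z); pixel columns grow to the right and rows downward; lengths in m; the calibration is good to about 2 mm. A picture is of the moment at which its call begins: read the wrist's pose just before it. get_calibration takes no time and is no camera call.
- sign_off(): hands the job in; it is judged then, once.
The state is a dict: "time": time; "qpos": joint angles; "dq": joint speeds; "joint_efforts": joint torques, N m; "eef_pos": TCP position; "tcp_rot": TCP orientation; "contact_force": force on the tool from outside, world axes, zero at the start; "wrist_torque": the same for the moment, N m; "opening": opening from 0.0 (shut) to 1.0 (fully open); "finger_force": force on a finger pad.
Only numpy, scipy, OpenCV 4.12 (cv2) and the standard library are available. Lean on these libraries where they do the work, as an engineer would, in place of code of your own. Each camera call takes 0.05 s, during which the arm holds its last target. There are 200 camera calls.

## Working session

There is one attempt and no reset: what is moved stays moved. The work goes in short steps, Python scripts to look and compute and a tool call to move; the robot and the scene stay as the last step left them, time stands still between calls to the robot, and variables do not carry over. Pictures are saved under pics/ and viewed, at most 18 in all, crops included, and the job is handed in when it is done.

Besides the shell and the picture viewer there is one more tool, called after "Request:" as name([rows], argument=value, ...), one row to a line, values as JSON. step_arm: Moves the arm, as the interface text tells. Its arguments: {"type":"object","properties":{"increments":{"type":"array","items":{"type":"array"}},"fingers":{"type":"number"},"grip_force":{"type":"number"}},"required":["increments"]}

```bash
mkdir -p pics; python3 - <<'E'
from plant import readout,cams,ctrl
import cv2,numpy as np
s=readout.get_state();print(s['time'],s['eef_pos'],s['tcp_rot'],s['opening'],ctrl.hold_point_z)
for n in ['top','side','wrist']:
    im=cams.read_camera(n);cv2.imwrite(f'pics/{n}0.png',im[:,:,::-1])
    c=cams.get_calibration(n);print(n,{k:np.round(v,4).tolist() for k,v in c.items()})
E
```

```text
0.0 [ 0.24132649 -0.62968926  0.22997002] [ 9.83321616e-01  1.81871507e-01 -4.58076817e-05 -1.16323524e-03] 1.0007075995410302 0.0187
top {'fx': 576.2208, 'fy': 576.2208, 'cx': 327.362, 'cy': 235.6372, 'distortion': [-0.1015, 0.0, 0.0, 0.0, 0.0], 'eye': [0.3744, 0.0792, 1.2357], 'rotation': [0.0497, -0.0512, -0.7038, 0.7068]}
side {'fx': 533.5951, 'fy': 533.5951, 'cx': 309.7158, 'cy': 236.125, 'distortion': [0.0038, 0.0, 0.0, 0.0, 0.0], 'eye': [0.9691, -0.5526, 0.9953], 'rotation': [0.3146, 0.0943, 0.2742, 0.9038]}
wrist {'fx': 372.3888, 'fy': 372.3888, 'cx': 316.2556, 'cy': 243.0904, 'distortion': [-0.0739, 0.0, 0.0, 0.0, 0.0], 'T_tool_cam': [[-0.0004, 0.9512, 0.3086, 0.0792], [1.0, 0.0006, -0.0007, 0.0003], [-0.0008, 0.3086, -0.9512, -0.1418], [0.0, 0.0, 0.0, 1.0]]}
```

View pics/top0.png

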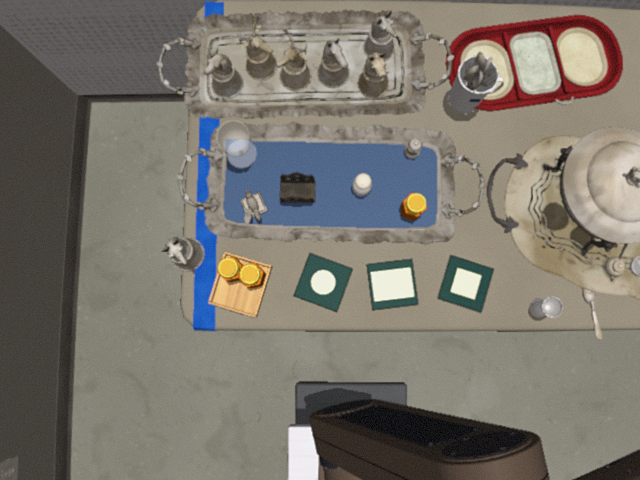

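View pics/side0.png

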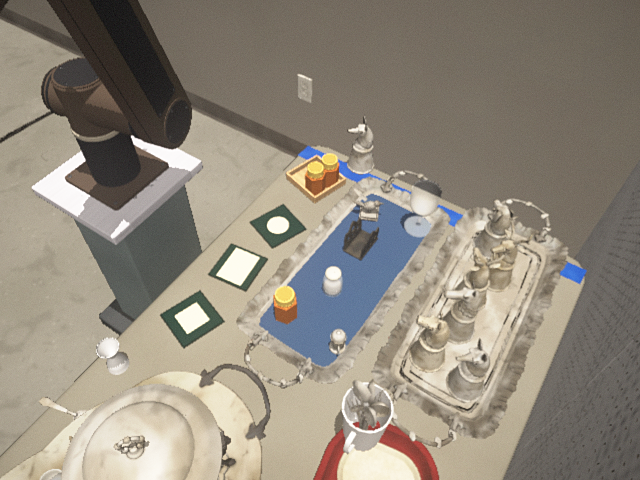

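Top view (+x up, +y left): honey tray near (240,285), round pad (323,282), oblong (391,285), square (466,283). The loose articles are the bird (253,205), holder (297,188), salt jar (362,184) and honey jar (414,205), and the fox cup is at (180,252). The side view agrees; next I enlarge the top view.

```bash
cat > h.py <<'E'
import numpy as np,cv2
from scipy.spatial.transform import Rotation as R
from plant import readout,cams
def campose(n):
    c=cams.get_calibration(n)
    if n=='wrist':
        s=readout.get_state();T=np.eye(4);T[:3,:3]=R.from_quat(s['tcp_rot']).as_matrix();T[:3,3]=s['eef_pos']
        T=T@np.array(c['T_tool_cam']);return c,T[:3,:3],T[:3,3]
    return c,R.from_quat(c['rotation']).as_matrix(),np.array(c['eye'])
def K(c): return np.array([[c['fx'],0,c['cx']],[0,c['fy'],c['cy']],[0,0,1.]]),np.array(c['distortion'])
def ray(n,px,P=None):
    c,Rm,e=P or campose(n);k,d=K(c)
    u=cv2.undistortPoints(np.array(px,float).reshape(-1,1,2),k,d)[:,0]
    return e,np.c_[u[:,0],-u[:,1],-np.ones(len(u))]@Rm.T
def at(n,px,z,P=None):
    e,v=ray(n,px,P); return e+v*((z-e[2])/v[:,2])[:,None]
def proj(n,X,P=None):
    c,Rm,e=P or campose(n);k,d=K(c)
    q=(np.atleast_2d(X)-e)@Rm*[1,-1,-1]
    return cv2.projectPoints(q,np.zeros(3),np.zeros(3),k,d)[0][:,0]
def crop(src,dst,x0,y0,x1,y1,f):
    im=cv2.imread(src)[y0:y1,x0:x1];cv2.imwrite(dst,cv2.resize(im,None,fx=f,fy=f,interpolation=cv2.INTER_CUBIC))
E
python3 - <<'E'
from h import *
crop('pics/top0.png','pics/t1.png',200,180,500,320,2.66)
crop('pics/side0.png','pics/s1.png',150,140,410,335,3)
E
```

```text
(no output)
```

View pics/t1.png

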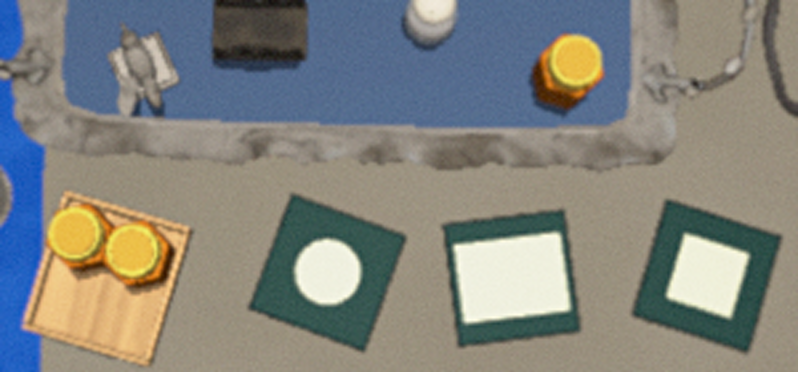

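View pics/s1.png

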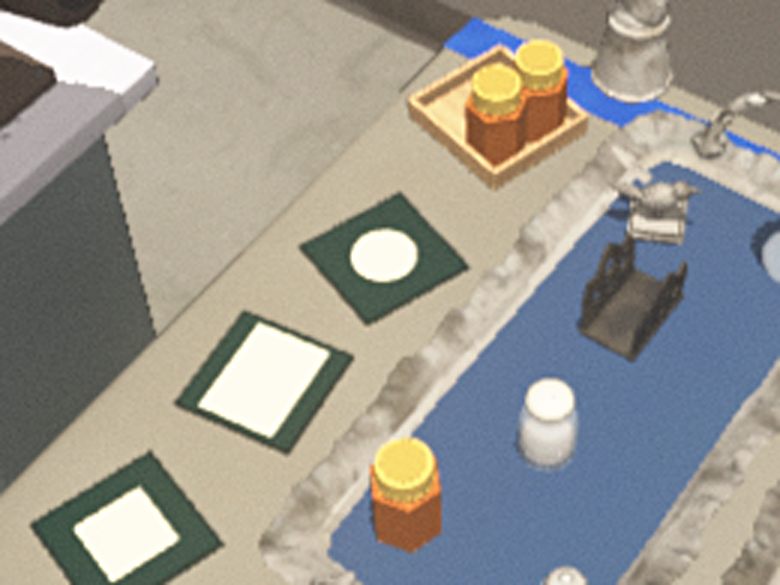

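The crops show the pad corners, the tray rim, the lids at (76,236) and (133,250), the loose lid (575,62) and the bird with its beak pointing towards +x. I'll compute world positions from these.

```bash
python3 - <<'E'
from h import *
np.set_printoptions(precision=4,suppress=True)
f=lambda L:(np.array(L,float)+.5)/2.66-.5+[200,180]
def quad(L,z):
    p=at('top',f(L),z)[:,:2]; e=p[[1,2,3,0]]-p
    return p.mean(0),np.degrees(np.arctan2(e[:,1],e[:,0])),np.linalg.norm(e,axis=1)
for n,L,z in [('round',[(291,194),(406,236),(364,350),(249,309)],.003),('obl',[(444,225),(564,209),(580,330),(460,346)],.003),('oblpatch',[(452,245),(562,232),(571,310),(462,325)],.003),('sq',[(667,199),(780,236),(748,352),(634,315)],.003),('tray',[(66,192),(190,229),(152,364),(24,328)],.022)]:
    print(n,*quad(L,z))
print('roundpatch',at('top',f([(328,271)]),.003)); print('sqpatch',at('top',f([(708,276)]),.003))
l=at('top',f([(76,236),(133,250),(575,62)]),.083);print('lids',l, np.linalg.norm(l[0]-l[1]))
g=lambda L:(np.array(L,float)+.5)/3-.5+[150,140]
print('side lids',at('side',g([(540,57),(497,82),(405,461)]),.083))
print('side round, sq',at('side',g([(384,255),(127,534)]),.003))
a=np.array([[253,205],[297,188],[362.5,183],[414.5,204]])
print('objs',at('top',a,.05))
for k in ('time','eef_pos','qpos'): print(readout.get_state()[k])
E
```

```text
round [0.4516 0.0862] [-109.9124  159.7849   70.7201  -19.5108] [0.0989 0.0975 0.0977 0.0986]
obl [ 0.4479 -0.0623] [ -82.2211 -173.289    97.5896    7.2614] [0.0983 0.0982 0.0974 0.0979]
oblpatch [ 0.4473 -0.0621] [ -83.1067 -174.221    97.8612    6.8294] [0.0898 0.0632 0.0887 0.0647]
sq [ 0.4497 -0.221 ] [-108.0379  162.7123   72.0632  -17.1531] [0.097  0.0982 0.0968 0.0983]
tray [0.4448 0.2602] [-106.2466  165.1778   74.9748  -15.7274] [0.104  0.1104 0.1057 0.1127]
roundpatch [[0.4524 0.0858 0.003 ]]
sqpatch [[ 0.449  -0.2214  0.003 ]]
lids [[ 0.4727  0.276   0.083 ]
 [ 0.4624  0.2325  0.083 ]
 [ 0.6083 -0.1036  0.083 ]] 0.04468656672891434
side lids [[ 0.4757  0.2786  0.083 ]
 [ 0.4624  0.2346  0.083 ]
 [ 0.6095 -0.1011  0.083 ]]
side round, sq [[ 0.4512  0.0879  0.003 ]
 [ 0.4502 -0.2197  0.003 ]]
objs [[ 0.6092  0.2333  0.05  ]
 [ 0.646   0.1413  0.05  ]
 [ 0.6574  0.0033  0.05  ]
 [ 0.6129 -0.1059  0.05  ]]
0.15
[ 0.2413 -0.6298  0.2302]
[-1.355   0.287   1.5779 -0.      1.2786 -0.15  ]
```

Request:
step_arm([
  [[14,30,4],[0,0,-0.018]],
  [[14,30,4],[0,0,-0.018]],
  [[14,30,4],[0,0,-0.018]],
  [[14,30,4],[0,0,-0.018]],
  [[14,30,4],[0,0,-0.018]],
  [[14,30,4],[0,0,-0.018]],
  [[14,30,4],[0,0,-0.018]],
  [[14,30,4],[0,0,-0.018]],
], fingers=1, grip_force=40)

```text
time: 0.82
eef_pos: [0.3537, -0.3886, 0.2631]
tcp_rot: [0.994, 0.11, -0.0, -0.0]
contact_force: [1.2, -0.5, 0.8]
opening: 1.002
finger_force: 0.0
```

Request:
step_arm([
  [[20,30,0],[0,0,-0.018]],
  [[20,30,0],[0,0,-0.018]],
  [[20,30,0],[0,0,-0.018]],
  [[20,30,0],[0,0,-0.018]],
  [[20,30,0],[0,0,-0.018]],
  [[20,30,0],[0,0,-0.018]],
  [[20,30,0],[0,0,-0.018]],
  [[20,30,0],[0,0,-0.018]],
])

```text
time: 1.48
eef_pos: [0.514, -0.1485, 0.2631]
tcp_rot: [0.999, 0.038, -0.0, -0.0]
contact_force: [-1.2, 0.1, 0.5]
opening: 0.998
finger_force: 0.0
```

Request:
step_arm([
  [[20,25,0],[0,0,-0.018]],
  [[20,25,0],[0,0,-0.018]],
  [[20,25,0],[0,0,-0.018]],
  [[20,25,0],[0,0,-0.018]],
  [[0,0,0],[0,0,0]],
  [[0,0,0],[0,0,0]],
])

```text
time: 1.98
eef_pos: [0.5937, -0.0489, 0.2626]
tcp_rot: [1.0, 0.004, -0.001, -0.0]
contact_force: [-0.8, 0.2, -0.1]
opening: 0.996
finger_force: 0.0
```

```bash
cat > look.py <<'E'
from h import *
import sys,pickle
n=sys.argv[1];x0,y0,x1,y1,f=map(float,sys.argv[2:7])
P=campose('wrist');im=cams.read_camera('wrist');cv2.imwrite(f'pics/{n}f.png',im[:,:,::-1]);pickle.dump((P,(x0,y0,f)),open(f'pics/{n}.pkl','wb'))
crop(f'pics/{n}f.png',f'pics/{n}.png',int(x0),int(y0),int(x1),int(y1),f)
s=readout.get_state();print(s['time'],s['eef_pos'])
print('objs px',proj('wrist',[[.609,.233,.03],[.646,.141,.03],[.657,.003,.03],[.61,-.104,.084]],P).round().tolist())
E
cat >> h.py <<'E'
import pickle
def wat(n,px,z):
    P,(x0,y0,f)=pickle.load(open(f'pics/{n}.pkl','rb'))
    return at('wrist',(np.array(px,float).reshape(-1,2)+.5)/f-.5+[x0,y0],z,P)
def wproj(n,X):
    P,(x0,y0,f)=pickle.load(open(f'pics/{n}.pkl','rb'))
    return (proj('wrist',X,P)-[x0,y0])*f
E
python3 look.py w1 0 0 640 480 1.25
```

```text
2.0333 [ 0.5932833  -0.04988846  0.26268026]
objs px [[48.0, 189.0], [127.0, 152.0], [263.0, 140.0], [379.0, 199.0]]
```

View pics/w1.png

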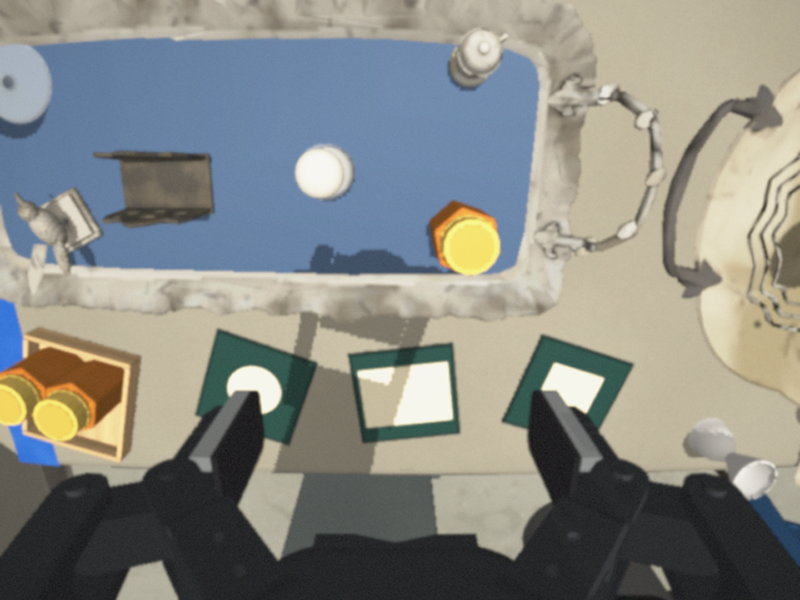

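The wrist view shows everything: honey lid at (470,246), salt top (322,173), holder (165,187), bird (50,230), tray at left and the pads below. I'll enlarge the honey and salt jars.

```bash
python3 - <<'E'
from h import *
crop('pics/w1f.png','pics/w1c.png',230,105,410,230,4.4)
P,_=pickle.load(open('pics/w1.pkl','rb'));pickle.dump((P,(230,105,4.4)),open('pics/w1c.pkl','wb'))
E
```

```text
(no output)
```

View pics/w1c.png

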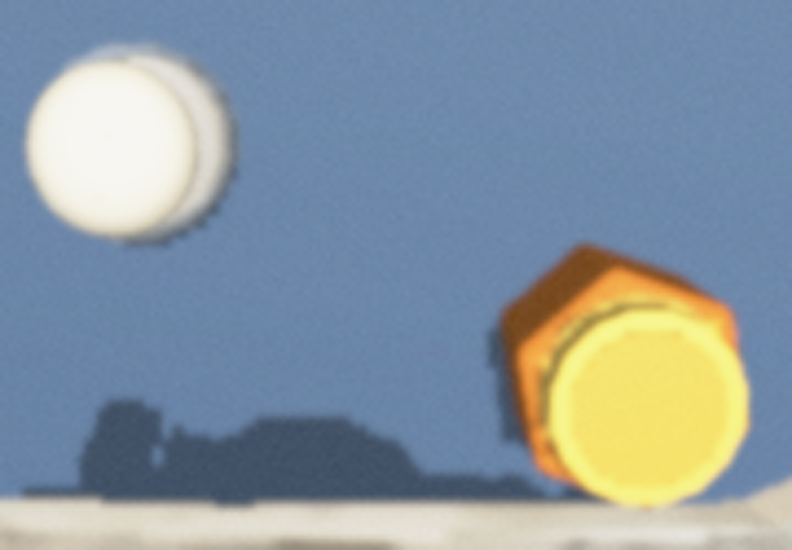

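```bash
python3 - <<'E'
from h import *
from scipy.optimize import least_squares
np.set_printoptions(precision=4,suppress=True)
print('lid',wat('w1c',[(648,405)],.084),'salt top',wat('w1c',[(112,148)],.070), 'glass mid', wat('w1c',[(133,146)],.04))
obs=np.array([(515,345),(617,265),(737,325),(585,243),(503,315)])
c=wat('w1c',[(648,405)],.084)[0]
def model(p):
    a=p[2]+np.radians([120,60,0]) ; h=lambda a,z:np.c_[p[0]+.0265*np.cos(a),p[1]+.0265*np.sin(a),0*a+z]
    return a,h
for y0 in np.radians([-50,-30,-10,10]):
    def res(p):
        a,h=model(p);X=np.r_[h(a,.064),h(a[[1,0]],.006)]
        return np.r_[(wproj('w1c',X)-obs).ravel()/5,(p[:2]-c[:2])/.001]
    r=least_squares(res,[c[0],c[1],y0]);print(r.cost,r.x[:2],np.degrees(r.x[2])%60,np.degrees(r.x[2]),res(r.x)[:10]*5)
# holder/bird/tray/pads rough from w1
E
```

```text
lid [[ 0.6119 -0.1021  0.084 ]] salt top [[0.66   0.0045 0.07  ]] glass mid [[0.6592 0.0047 0.04  ]]
5.102969661710329 [ 0.61   -0.1022] 8.124900109288355 -51.875099890711645 [ 1.4466  1.2228  3.2241  3.0921 -1.2815 -7.2822  1.0395 -1.926  -5.862
 -6.4345]
5.102969661716677 [ 0.61   -0.1022] 8.12490496613868 -51.87509503386132 [ 1.4466  1.2228  3.2241  3.0921 -1.2815 -7.2822  1.0395 -1.926  -5.862
 -6.4345]
5.102969661710282 [ 0.61   -0.1022] 8.124900546197168 -51.87509945380283 [ 1.4466  1.2228  3.2241  3.0921 -1.2815 -7.2822  1.0395 -1.926  -5.862
 -6.4345]
5.102969661721062 [ 0.61   -0.1022] 8.1249064383626 -51.8750935616374 [ 1.4466  1.2228  3.2241  3.0921 -1.2815 -7.2822  1.0395 -1.926  -5.862
 -6.4345]
```

Request:
step_arm([
  [[9,-26,0],[0,0,0.067]],
  [[8,-26,0],[0,0,0.067]],
  [[0,0,-40],[0,0,0]],
  [[0,0,-40],[0,0,0]],
  [[0,0,-40],[0,0,0]],
  [[0,0,-20],[0,0,0]],
  [[0,0,0],[0,0,0]],
  [[0,0,0],[0,0,0]],
])

```text
time: 2.7
eef_pos: [0.6091, -0.1031, 0.1222]
tcp_rot: [0.998, 0.069, -0.001, -0.001]
contact_force: [-0.5, -0.2, 1.3]
opening: 1.005
finger_force: 0.0
```

```bash
python3 look.py w2 0 0 640 480 1.25; python3 - <<'E'
from h import *
print(readout.get_state()['tcp_rot'])
print(wproj('w2',[[.61,-.102,.084],[.61,-.102,.006]]))
E
```

```text
2.75 [ 0.6108199  -0.10341568  0.12466282]
objs px [[-135.0, 188.0], [-41.0, 147.0], [158.0, 153.0], [318.0, 279.0]]
[9.97599146e-01 6.92480116e-02 7.23552606e-04 3.66256208e-04]
[[392.20332312 348.56710316]
 [393.11715722 294.3818183 ]]
```

View pics/w2.png

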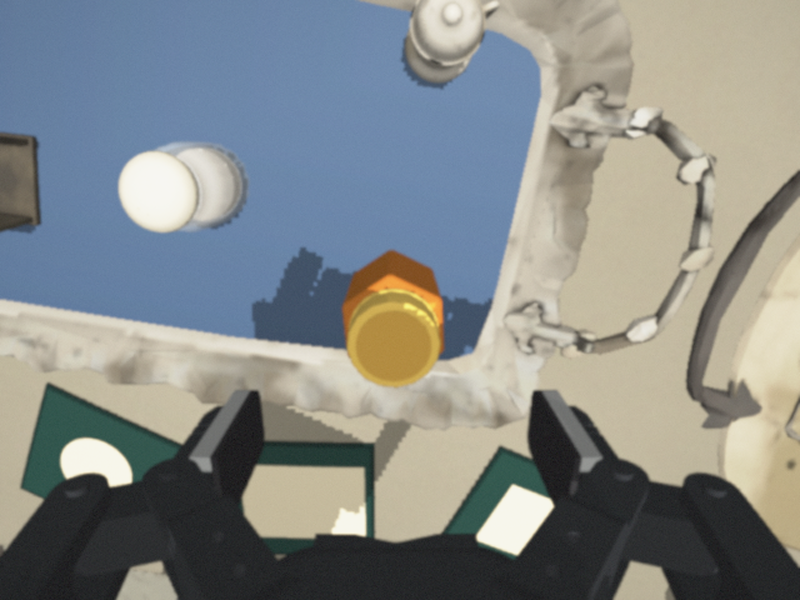

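The lid is at (394,343), about 2 mm further in x than predicted. The far hex corner (392,250) lies on the tool axis, so the jar's yaw matches the tool's. Descend and grip.

Request:
step_arm([
  [[1,1,-25],[0,0,0]],
  [[0,0,-20],[0,0,0]],
  [[0,0,-13],[0,0,0]],
  [[0,0,0],[0,0,0]],
  [[0,0,0],[0,0,0]],
])

```text
time: 3.17
eef_pos: [0.6121, -0.1017, 0.0666]
tcp_rot: [0.998, 0.07, 0.001, 0.0]
contact_force: [-0.1, 0.2, 0.1]
opening: 0.999
finger_force: 0.0
```

Request:
step_arm([
  [[0,0,0],[0,0,0]],
  [[0,0,0],[0,0,0]],
  [[0,0,0],[0,0,0]],
  [[0,0,0],[0,0,0]],
  [[0,0,0],[0,0,0]],
  [[0,0,0],[0,0,0]],
  [[0,0,0],[0,0,0]],
  [[0,0,0],[0,0,0]],
], fingers=-1, grip_force=40)

```text
time: 3.83
eef_pos: [0.6125, -0.1017, 0.0668]
tcp_rot: [0.998, 0.07, 0.001, 0.0]
contact_force: [-0.3, -1.0, 6.0]
opening: 0.451
finger_force: 40.9
```

Request:
step_arm([
  [[0,0,15],[0,0,0]],
  [[0,0,30],[0,0,0]],
  [[0,0,35],[0,0,0]],
  [[0,0,35],[0,0,0]],
  [[-10,15,15],[0,0,-0.02]],
  [[-21,30,0],[0,0,-0.04]],
  [[-21,30,0],[0,0,-0.04]],
  [[-21,30,0],[0,0,-0.04]],
])

```text
time: 4.5
eef_pos: [0.5367, 0.0046, 0.1942]
tcp_rot: [1.0, -0.002, -0.001, -0.0]
contact_force: [-0.4, 1.3, -1.8]
opening: 0.45
finger_force: 41.0
```

Request:
step_arm([
  [[-21,30,0],[0,0,-0.04]],
  [[-21,30,0],[0,0,-0.04]],
  [[-21,30,0],[0,0,-0.04]],
  [[-21,30,0],[0,0,-0.04]],
  [[-21,30,0],[0,0,-0.04]],
  [[-21,30,0],[0,0,-0.04]],
  [[-13,17,0],[0,0,-0.03]],
  [[0,0,0],[0,0,0]],
])

```text
time: 5.17
eef_pos: [0.3957, 0.2031, 0.1936]
tcp_rot: [0.991, -0.133, -0.002, 0.0]
contact_force: [-0.2, -0.2, -2.1]
opening: 0.452
finger_force: 40.9
```

Request:
step_arm([
  [[0,0,0],[0,0,0]],
  [[0,0,0],[0,0,0]],
])

```text
time: 5.33
eef_pos: [0.3992, 0.2003, 0.1946]
tcp_rot: [0.991, -0.134, -0.001, 0.0]
contact_force: [0.2, -0.2, -1.6]
opening: 0.447
finger_force: 40.9
```

```bash
python3 look.py w3 0 0 640 480 1.25
```

```text
5.3833 [0.3995746  0.20007244 0.19477418]
objs px [[195.0, -36.0], [303.0, -129.0], [486.0, -185.0], [661.0, -154.0]]
```

View pics/w3.png

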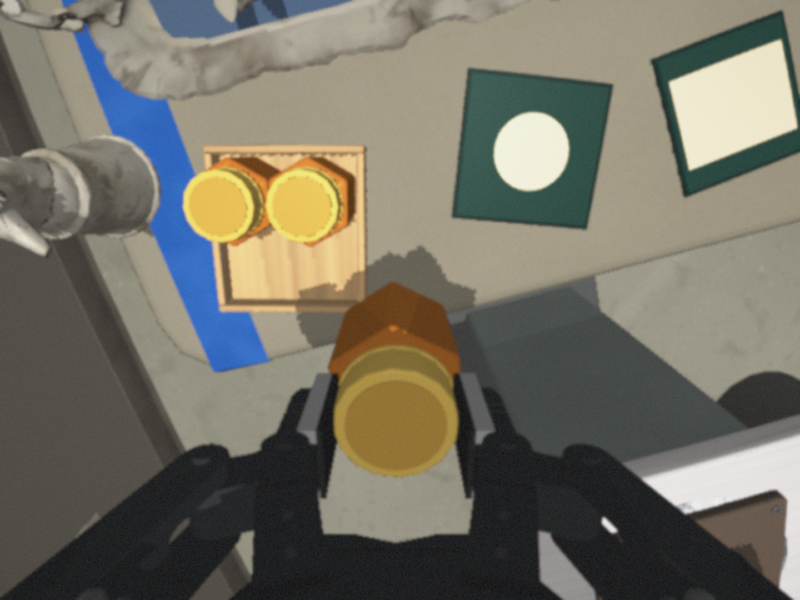

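The view shows the fixed lids at (221,205) and (304,205), the tray rim square to the image, and the jar hanging straight in the grip. The round patch is at (531,150).

```bash
python3 - <<'E'
from h import *
np.set_printoptions(precision=4,suppress=True)
l=wat('w3',[(221,205),(304,205)],.083)[:,:2];d=l[0]-l[1];print(l,np.linalg.norm(d),np.degrees(np.arctan2(d[1],d[0]))-90)
t=wat('w3',[(205,148),(366,147),(364,309),(220,311)],.022)[:,:2];e=t[[1,2,3,0]]-t
print(t,t.mean(0),np.linalg.norm(e,axis=1),np.degrees(np.arctan2(e[:,1],e[:,0]))%90-90)
y=np.radians(-15.4);x=np.array([np.cos(y),np.sin(y)]);print('origin lids',l.mean(0)-.0398*x,'rim',t.mean(0)-.0155*x)
# held jar: near and far bottom corner etc.
print('held corner',wat('w3',[(393,283)],.1947-.0608))
print('round',wat('w3',[(531,150)],.003),'fox base', wat('w3',[(140,185)],0.0))
r=wat('w3',[(470,69),(612,86),(586,229),(453,216)],.003)[:,:2];print(r.mean(0))
E
```

```text
[[0.476  0.2767]
 [0.4635 0.2332]] 0.045350704669489296 -16.004336414979335
[[0.5136 0.2971]
 [0.4849 0.1958]
 [0.3795 0.2284]
 [0.4059 0.3291]] [0.446  0.2626] [0.1053 0.1103 0.1041 0.1124] [-15.8091 -17.2445 -14.6405 -16.5802]
origin lids [0.4313 0.2655] rim [0.431  0.2667]
held corner [[0.4222 0.1947 0.1339]]
round [[0.4538 0.0876 0.003 ]] fox base [[0.5062 0.3609 0.    ]]
[0.4524 0.0879]
```

Request:
step_arm([
  [[14,33,0],[0,0,-0.009]],
  [[15,34,0],[0,0,0]],
  [[0,0,-30],[0,0,0]],
  [[0,0,-30],[0,0,0]],
  [[0,0,-30],[0,0,0]],
  [[0,0,-20],[0,0,0]],
  [[0,0,-8],[0,0,0]],
  [[0,0,0],[0,0,0]],
])

```text
time: 6.05
eef_pos: [0.4273, 0.2661, 0.0746]
tcp_rot: [0.99, -0.14, -0.003, 0.001]
contact_force: [0.4, -0.4, -1.7]
opening: 0.45
finger_force: 41.5
```

Request:
step_arm([
  [[0,0,-3],[0,0,0]],
  [[0,0,-3],[0,0,0]],
  [[0,0,0],[0,0,0]],
  [[0,0,0],[0,0,0]],
])

```text
time: 6.38
eef_pos: [0.4294, 0.2679, 0.0726]
tcp_rot: [0.99, -0.139, 0.001, -0.001]
contact_force: [1.1, 0.1, -2.5]
opening: 0.449
finger_force: 41.5
```

Request:
step_arm([
  [[0,0,-2],[0,0,0]],
  [[0,0,-2],[0,0,0]],
  [[0,0,0],[0,0,0]],
  [[0,0,0],[0,0,0]],
])

```text
time: 6.72
eef_pos: [0.4283, 0.2677, 0.0673]
tcp_rot: [0.99, -0.139, -0.0, 0.0]
contact_force: [0.3, 0.8, -2.5]
opening: 0.448
finger_force: 41.5
```

```bash
python3 -c "
from h import *
for i in range(3):
    s=readout.get_state();print(s['eef_pos'],s['contact_force'],s['time']);cams.read_camera('side')"
```

```text
[0.42832672 0.26771073 0.0672946 ] [ 0.33152298  0.77146729 -2.47075406] 6.7167
[0.4284041  0.26772815 0.06734259] [ 0.31629381  0.23439263 -1.8553263 ] 6.7667
[0.42843812 0.26771401 0.06734888] [ 0.47537791 -0.07409474 -2.8836496 ] 6.8167
```

Request:
step_arm([
  [[1,-0.3,0],[0,0,0]],
  [[1,-0.3,0],[0,0,0]],
  [[1,-0.3,0],[0,0,0]],
  [[0,0,0],[0,0,0]],
  [[0,0,0],[0,0,0]],
])

```text
time: 7.28
eef_pos: [0.4307, 0.2671, 0.0672]
tcp_rot: [0.99, -0.139, -0.001, -0.0]
contact_force: [-4.0, 2.9, 0.5]
opening: 0.453
finger_force: 41.7
```

Request:
step_arm([
  [[1,-0.3,0],[0,0,0]],
  [[1,-0.3,0],[0,0,0]],
  [[0,0,0],[0,0,0]],
  [[0,0,0],[0,0,0]],
])

```text
time: 7.62
eef_pos: [0.4311, 0.2671, 0.067]
tcp_rot: [0.99, -0.14, -0.003, -0.0]
contact_force: [-8.1, 4.2, 2.4]
opening: 0.449
finger_force: 42.0
```

Contact is against the notch, with the force almost purely along the tray's -x. Lower to the floor.

Request:
step_arm([
  [[0,0,-1],[0,0,0]],
  [[0,0,-1],[0,0,0]],
  [[0,0,0],[0,0,0]],
  [[0,0,0],[0,0,0]],
])

```text
time: 7.95
eef_pos: [0.4312, 0.2674, 0.0659]
tcp_rot: [0.99, -0.14, -0.003, -0.0]
contact_force: [-10.6, 5.3, 7.7]
opening: 0.451
finger_force: 42.5
```

Request:
step_arm([
  [[0,0,-1],[0,0,0]],
  [[0,0,0],[0,0,0]],
  [[0,0,0],[0,0,0]],
])

```text
time: 8.2
eef_pos: [0.4313, 0.2674, 0.0659]
tcp_rot: [0.99, -0.14, -0.003, -0.0]
contact_force: [-12.9, 4.4, 12.4]
opening: 0.448
finger_force: 43.0
```

Request:
step_arm([
  [[0,0,0],[0,0,0]],
  [[0,0,0],[0,0,0]],
  [[0,0,0],[0,0,0]],
  [[0,0,0],[0,0,0]],
  [[0,0,0],[0,0,0]],
], fingers=0.3)

```text
time: 8.62
eef_pos: [0.434, 0.266, 0.0644]
tcp_rot: [0.99, -0.139, 0.0, -0.0]
contact_force: [0.7, 0.3, 0.2]
opening: 0.647
finger_force: 0.0
```

Request:
step_arm([
  [[0,0,10],[0,0,0]],
  [[0,0,25],[0,0,0]],
  [[0,0,40],[0,0,0]],
  [[-15,-10,40],[0,0,0]],
  [[-10,-20,20],[0,0,0]],
  [[0,0,0],[0,0,0]],
  [[0,0,0],[0,0,0]],
])

```text
time: 9.2
eef_pos: [0.4101, 0.2366, 0.1997]
tcp_rot: [0.99, -0.14, 0.002, -0.001]
contact_force: [-0.5, 0.7, -0.5]
opening: 0.65
finger_force: 0.0
```

```bash
python3 look.py w4 100 80 420 320 2.5
```

```text
9.25 [0.40937149 0.23659309 0.19781612]
objs px [[247.0, -31.0], [353.0, -121.0], [528.0, -173.0], [686.0, -132.0]]
```

View pics/w4.png

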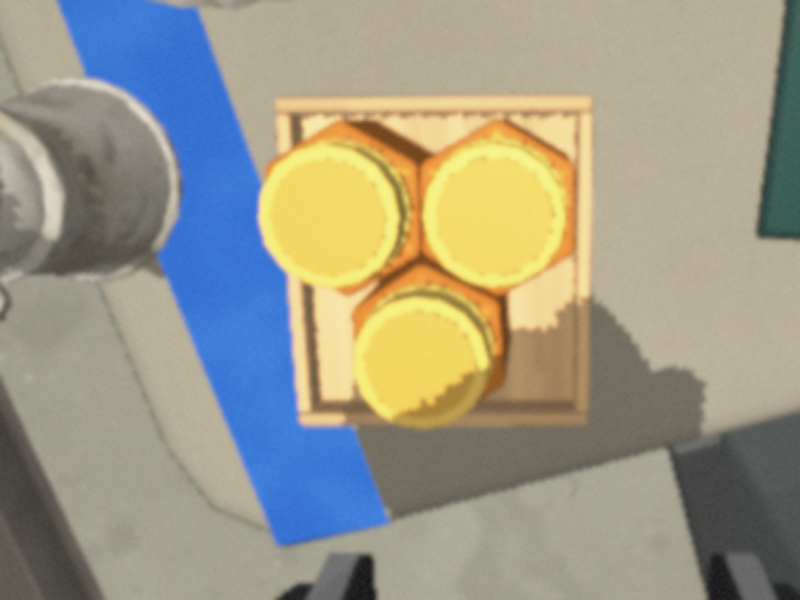

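Three lids at (329,213), (494,215) and (422,358), with the flats touching. I'll check the numbers and measure the holder and bird from an enlarged w1.

```bash
python3 - <<'E'
from h import *
np.set_printoptions(precision=4,suppress=True)
l=wat('w4',[(329,213),(494,215),(422,358)],.083)[:,:2];y=np.radians(-16);x=np.array([np.cos(y),np.sin(y)]);o=l[:2].mean(0)-.0398*x
print(l,l[2]-o,[np.linalg.norm(l[2]-l[i]) for i in (0,1)])
crop('pics/w1f.png','pics/w1d.png',0,100,180,235,4.4)
P,_=pickle.load(open('pics/w1.pkl','rb'));pickle.dump((P,(0,100,4.4)),open('pics/w1d.pkl','wb'))
E
```

```text
[[0.4769 0.2783]
 [0.4636 0.2347]
 [0.4305 0.2664]] [-0.0015 -0.001 ] [np.float64(0.047873314614217566), np.float64(0.045818761716116124)]
```

View pics/w1d.png

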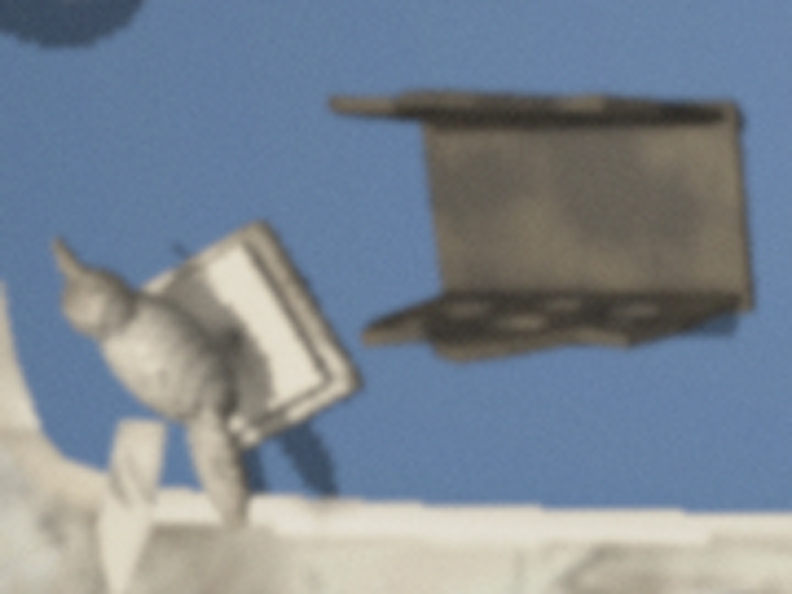

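```bash
python3 - <<'E'
from h import *
np.set_printoptions(precision=4,suppress=True)
p=wat('w1d',[(741,125),(750,295),(424,125),(438,290)],.011)[:,:2];print('holder',p,p.mean(0))
for i,j in [(1,0),(3,2)]: d=p[j]-p[i];print(np.degrees(np.arctan2(d[1],d[0])),np.linalg.norm(d))
d=(p[2]+p[3]-p[0]-p[1])/2;print(np.linalg.norm(d),np.degrees(np.arctan2(d[1],d[0]))-90)
q=wat('w1d',[(262,220),(360,384),(242,447)],.009)[:,:2];print('bird',q,(q[0]+q[2])/2)
for i,j in [(1,0),(1,2)]: d=q[j]-q[i];print(np.degrees(np.arctan2(d[1],d[0])),np.linalg.norm(d))
b=wat('w1d',[(90,300)],.05);print('head',b)
print('top view fox', at('top',[(190,258)],0), 'wineglass',at('top',[(240,152)],.006))
E
```

```text
holder [[0.6682 0.1035]
 [0.6287 0.1052]
 [0.6694 0.1809]
 [0.6305 0.1832]] [0.6492 0.1432]
-2.5177993054123453 0.0395017394624457
-3.4698286167289525 0.03894773208980471
0.07768666079063674 -1.1003654096582096
bird [[0.6479 0.2275]
 [0.6073 0.2087]
 [0.5914 0.2438]] [0.6197 0.2356]
24.797141565225008 0.044716623628723653
114.34459573204585 0.038487806117538
head [[0.6338 0.2443 0.05  ]]
top view fox [[0.5019 0.3742 0.    ]] wineglass [[0.7373 0.2708 0.006 ]]
```

Honey jar is measured within 2 mm. Next is the salt jar at (0.659, 0.004).

Request:
step_arm([
  [[25,-23,0],[0,0,0]],
  [[25,-23,0],[0,0,0]],
  [[25,-23,0],[0,0,0]],
  [[25,-23,0],[0,0,0]],
  [[25,-23,0],[0,0,0]],
  [[25,-23,0],[0,0,0]],
  [[25,-23,0],[0,0,0]],
  [[25,-23,0],[0,0,0]],
], fingers=1)

```text
time: 9.92
eef_pos: [0.6096, 0.0517, 0.1943]
tcp_rot: [0.99, -0.139, -0.002, 0.0]
contact_force: [-0.8, 0.7, 0.6]
opening: 0.998
finger_force: 0.0
```

Request:
step_arm([
  [[25,-23,0],[0,0,0]],
  [[25,-25,0],[0,0,0]],
  [[0,0,-40],[0,0,0]],
  [[0,0,-40],[0,0,0]],
  [[0,0,-20],[0,0,0]],
  [[0,0,0],[0,0,0]],
  [[0,0,0],[0,0,0]],
])

```text
time: 10.5
eef_pos: [0.6574, 0.0052, 0.0935]
tcp_rot: [0.99, -0.139, -0.003, -0.0]
contact_force: [-0.4, 0.4, 0.5]
opening: 1.0
finger_force: 0.0
```

```bash
python3 look.py w5 0 0 640 480 1.25; python3 - <<'E'
from h import *
print(wproj('w5',[[.659,.004,.072],[.659,.004,.006]]))
im=cv2.imread('pics/w5.png');m=(im.min(2)>200).astype(np.uint8)
n,_,s,c=cv2.connectedComponentsWithStats(m)
for i in range(1,n):
    if s[i,4]>1500: print(s[i],c[i].round(1))
E
```

```text
10.55 [0.65925348 0.00499542 0.09650572]
objs px [[33.0, 402.0], [119.0, 332.0], [319.0, 263.0], [559.0, 333.0]]
[[396.35041975 364.13368371]
 [395.89600226 308.59325662]]
[ 600   16   66   78 3593] [633.4  55.7]
[  585    51   210   410 17645] [713.7 303.5]
[  45  145  145   51 1853] [113.9 170.1]
[ 354  284   78   48 2367] [393.1 305.9]
[  240   424   288   120 11448] [367.3 484.9]
[ 760  468   40   65 2032] [783.1 501.6]
```

Request:
step_arm([
  [[0,0,-35],[0,0,0]],
  [[0,0,-25],[0,0,0]],
  [[0,0,-14],[0,0,0]],
  [[0,0,0],[0,0,0]],
  [[0,0,0],[0,0,0]],
])

```text
time: 10.97
eef_pos: [0.66, 0.0048, 0.0244]
tcp_rot: [0.99, -0.139, 0.001, -0.0]
contact_force: [0.1, -0.6, 1.5]
opening: 0.999
finger_force: 0.0
```

Request:
step_arm([
  [[0,0,0],[0,0,0]],
  [[0,0,0],[0,0,0]],
  [[0,0,0],[0,0,0]],
  [[0,0,0],[0,0,0]],
  [[0,0,0],[0,0,0]],
  [[0,0,0],[0,0,0]],
  [[0,0,0],[0,0,0]],
  [[0,0,0],[0,0,0]],
], fingers=-1, grip_force=30)

```text
time: 11.63
eef_pos: [0.6605, 0.0046, 0.0254]
tcp_rot: [0.99, -0.139, 0.001, -0.0]
contact_force: [-1.0, 0.9, 5.0]
opening: 0.486
finger_force: 30.3
```

Request:
step_arm([
  [[0,0,20],[0,0,0]],
  [[0,0,35],[0,0,0]],
  [[0,0,35],[0,0,0]],
  [[-28,12,10],[0,0,0]],
  [[-36,14,0],[0,0,0]],
  [[-36,14,0],[0,0,0]],
  [[-36,14,0],[0,0,0]],
  [[-36,14,0],[0,0,0]],
])

```text
time: 12.3
eef_pos: [0.4852, 0.0731, 0.1229]
tcp_rot: [0.99, -0.139, -0.0, 0.0]
contact_force: [0.6, 1.0, -0.7]
opening: 0.482
finger_force: 30.8
```

Request:
step_arm([
  [[-36,14,0],[0,0,0]],
  [[0,0,-25],[0,0,0]],
  [[0,0,-30],[0,0,0]],
  [[0,0,-25],[0,0,0]],
  [[0,0,-14],[0,0,0]],
  [[0,0,0],[0,0,0]],
  [[0,0,0],[0,0,0]],
  [[0,0,0],[0,0,0]],
])

```text
time: 12.97
eef_pos: [0.4521, 0.0866, 0.0303]
tcp_rot: [0.99, -0.139, 0.001, -0.0]
contact_force: [0.6, 0.7, -0.9]
opening: 0.489
finger_force: 30.8
```

Request:
step_arm([
  [[0.4,0.4,-3],[0,0,0]],
  [[0,0,-3],[0,0,0]],
  [[0,0,-2],[0,0,0]],
  [[0,0,0],[0,0,0]],
  [[0,0,0],[0,0,0]],
])

```text
time: 13.38
eef_pos: [0.4524, 0.0871, 0.0222]
tcp_rot: [0.99, -0.139, 0.001, -0.0]
contact_force: [-1.4, -0.0, 4.1]
opening: 0.485
finger_force: 31.4
```

Request:
step_arm([
  [[0,0,0],[0,0,0]],
  [[0,0,0],[0,0,0]],
  [[0,0,0],[0,0,0]],
  [[0,0,0],[0,0,0]],
  [[0,0,20],[0,0,0]],
  [[0,0,30],[0,0,0]],
  [[0,0,40],[0,0,0]],
  [[0,0,40],[0,0,0.11]],
], fingers=1)

```text
time: 14.05
eef_pos: [0.4503, 0.0871, 0.1516]
tcp_rot: [0.996, -0.084, -0.002, 0.0]
contact_force: [1.4, 0.1, 1.2]
opening: 1.002
finger_force: 0.0
```

Request:
step_arm([
  [[14,4,8],[0,0,0.114]],
  [[14,4,8],[0,0,0.114]],
  [[14,4,8],[0,0,0.114]],
  [[14,4,8],[0,0,0.114]],
  [[14,4,8],[0,0,0.114]],
  [[14,4,8],[0,0,0.114]],
  [[14,4,8],[0,0,0.114]],
  [[14,4,0],[0,0,0.114]],
])

```text
time: 14.72
eef_pos: [0.5651, 0.1193, 0.209]
tcp_rot: [0.931, 0.366, 0.001, 0.0]
contact_force: [0.9, -0.1, 0.4]
opening: 0.997
finger_force: 0.0
```

Request:
step_arm([
  [[14,4,0],[0,0,0.114]],
  [[14,4,0],[0,0,0.114]],
  [[14,4,0],[0,0,0.114]],
  [[14,4,0],[0,0,0.114]],
  [[14,4,0],[0,0,0.114]],
  [[14,4,0],[0,0,0.114]],
  [[0,0,0],[0,0,0.108]],
  [[0,0,0],[0,0,0]],
])

```text
time: 15.38
eef_pos: [0.6479, 0.1432, 0.2065]
tcp_rot: [0.719, 0.695, -0.0, -0.0]
contact_force: [0.3, -0.6, -0.2]
opening: 0.998
finger_force: 0.0
```

Request:
step_arm([
  [[0,0,0],[0,0,0]],
  [[0,0,0],[0,0,0]],
])

```text
time: 15.55
eef_pos: [0.6472, 0.143, 0.2069]
tcp_rot: [0.721, 0.693, -0.0, -0.0]
contact_force: [0.1, 0.6, 0.1]
opening: 1.0
finger_force: 0.0
```

```bash
python3 look.py w6 0 0 640 480 1.25
```

```text
15.6 [0.64719532 0.14304593 0.20709434]
objs px [[265.0, 111.0], [315.0, 219.0], [331.0, 352.0], [288.0, 477.0]]
```

View pics/w6.png

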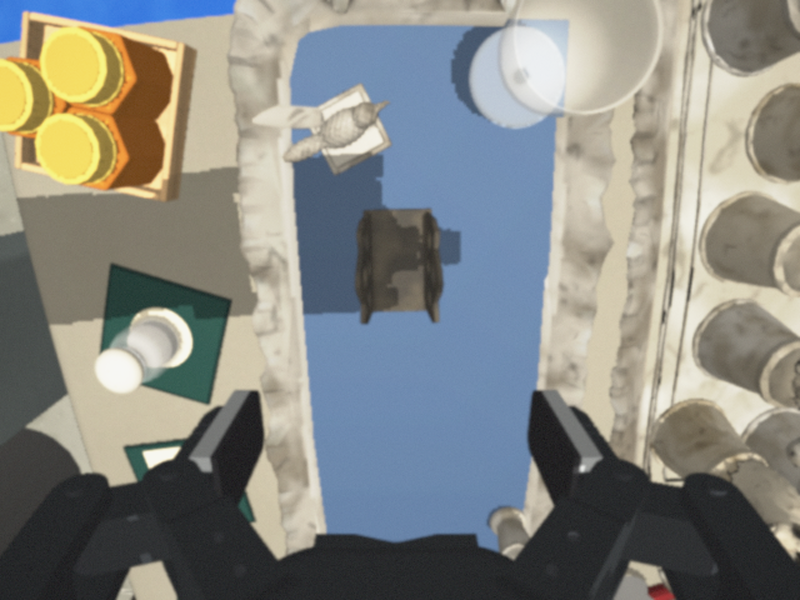

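Salt jar stands on the round patch, its foot at about (158,342). The holder's walls are at x≈360–372 and 430–442, parallel to the fingers and centred at 400. The bird plinth corners are (361,84), (389,148) and (338,173).

```bash
python3 - <<'E'
from h import *
np.set_printoptions(precision=4,suppress=True)
p=wat('w6',[(365,209),(434,209),(400,209)],.011)[:,:2];print('holder far edge',p)
print('walls mid top z', wat('w6',[(365,322),(436,322),(361,240),(439,240)],.06)[:,:2])
q=wat('w6',[(361,83),(390,148),(337,174)],.008)[:,:2];print('bird',q,(q[0]+q[2])/2)
for i,j in [(1,0),(1,2)]: d=q[j]-q[i];print(np.degrees(np.arctan2(d[1],d[0])),np.linalg.norm(d))
t=wat('w6',[(388,103),(272,138)],.045)[:,:2];d=t[0]-t[1];print('axis',t,np.degrees(np.arctan2(d[1],d[0])))
print('salt foot',wat('w6',[(158,342)],.003),'pad',wat('w6',[(112,264),(231,300),(208,404),(98,368)],.003).mean(0))
E
```

```text
holder far edge [[0.627  0.1845]
 [0.6765 0.1826]
 [0.6521 0.1836]]
walls mid top z [[0.6261 0.1162]
 [0.673  0.1144]
 [0.6268 0.1709]
 [0.6756 0.169 ]]
bird [[0.6288 0.2692]
 [0.6467 0.2259]
 [0.6083 0.2097]] [0.6186 0.2395]
112.37526615972163 0.046892861176948235
-157.140320857094 0.0416325026071468
axis [[0.647  0.252 ]
 [0.5738 0.2348]] 13.202404431283986
salt foot [[0.4501 0.0842 0.003 ]] pad [0.4541 0.0892 0.003 ]
```

Request:
step_arm([
  [[3,1,-30],[0,0,0]],
  [[0,0,-40],[0,0,0]],
  [[0,0,-40],[0,0,0]],
  [[0,0,-30],[0,0,0]],
  [[0,0,-20],[0,0,0]],
  [[0,0,-13],[0,0,0]],
  [[0,0,0],[0,0,0]],
  [[0,0,0],[0,0,0]],
])

```text
time: 16.27
eef_pos: [0.6507, 0.1441, 0.0346]
tcp_rot: [0.72, 0.694, -0.0, -0.0]
contact_force: [-0.1, 0.8, 1.9]
opening: 0.999
finger_force: 0.0
```

Request:
step_arm([
  [[0,0,0],[0,0,0]],
  [[0,0,0],[0,0,0]],
  [[0,0,0],[0,0,0]],
  [[0,0,0],[0,0,0]],
  [[0,0,0],[0,0,0]],
  [[0,0,0],[0,0,0]],
  [[0,0,0],[0,0,0]],
  [[0,0,0],[0,0,0]],
], fingers=-1, grip_force=40)

```text
time: 16.93
eef_pos: [0.652, 0.1443, 0.0371]
tcp_rot: [0.72, 0.694, 0.001, 0.001]
contact_force: [-2.4, 0.5, 6.3]
opening: 0.628
finger_force: 41.8
```

Request:
step_arm([
  [[0,0,20],[0,0,0]],
  [[0,0,35],[0,0,0]],
  [[0,0,35],[0,0,0]],
  [[-15,-15,20],[0,0,0.02]],
  [[-24,-24,0],[0,0,0.02]],
  [[-24,-24,0],[0,0,0.02]],
  [[-24,-24,0],[0,0,0.02]],
  [[-24,-24,0],[0,0,0.02]],
])

```text
time: 17.6
eef_pos: [0.5383, 0.0323, 0.1445]
tcp_rot: [0.684, 0.73, 0.0, 0.0]
contact_force: [-0.4, 0.3, -1.4]
opening: 0.634
finger_force: 42.8
```

Request:
step_arm([
  [[-24,-24,0],[0,0,0.02]],
  [[-24,-24,0],[0,0,0.02]],
  [[-24,-24,0],[0,0,0.02]],
  [[-20,-22,0],[0,0,0.004]],
  [[0,0,0],[0,0,0]],
  [[0,0,0],[0,0,0]],
  [[0,0,0],[0,0,0]],
])

```text
time: 18.18
eef_pos: [0.448, -0.0609, 0.1447]
tcp_rot: [0.661, 0.751, 0.0, 0.001]
contact_force: [0.2, -0.2, -2.1]
opening: 0.63
finger_force: 43.0
```

```bash
python3 look.py w7 0 0 640 480 1.25; python3 -c "
from h import *
c,_,_=campose('top');im=cams.read_camera('top');cv2.imwrite('pics/top2.png',im[:,:,::-1]);print(readout.get_state()['tcp_rot'])"
```

```text
18.2333 [ 0.44826198 -0.06060136  0.14470649]
objs px [[620.0, -163.0], [653.0, -17.0], [611.0, 189.0], [551.0, 352.0]]
[6.60084392e-01 7.51191339e-01 2.66631697e-04 3.09512755e-04]
```

View pics/w7.png

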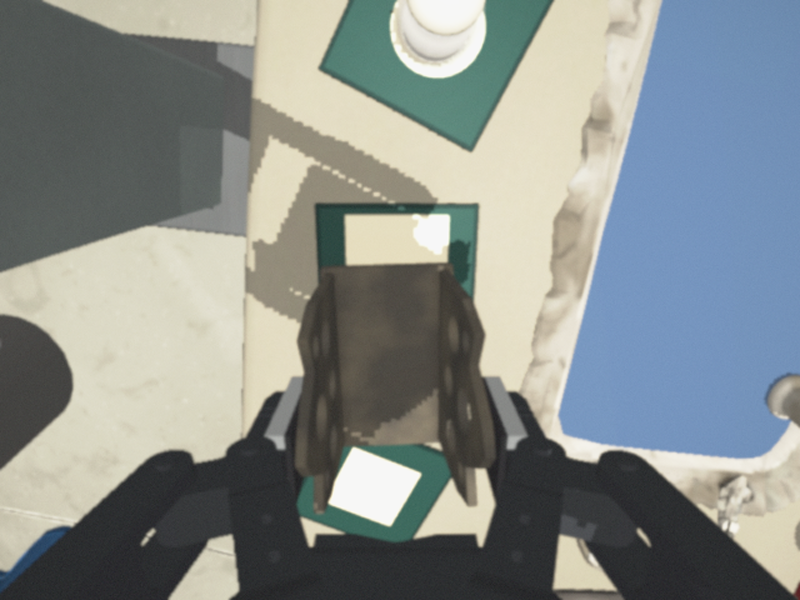

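The holder hangs level and square to the oblong pad, whose far edge runs (317,205)–(478,204). Salt jar is centred in its patch.

```bash
python3 - <<'E'
from h import *
np.set_printoptions(precision=4,suppress=True)
y=np.radians(7.4);ax=np.array([np.cos(y),np.sin(y)]);ay=np.array([-ax[1],ax[0]])
p=wat('w7',[(317,205),(478,204)],.003)[:,:2];d=p[1]-p[0];print('pad',p,np.linalg.norm(d),np.degrees(np.arctan2(d[1],d[0])),p.mean(0)-.05*ay)
q=wat('w7',[(345,214),(449,214)],.003)[:,:2];print('patch far',q,q.mean(0)-.043*ay)
z=.1447-.031+.003
h=wat('w7',[(327,266),(450,266)],z)[:,:2];print('holder',np.linalg.norm(h[0]-h[1]),h.mean(0)-.039*ay)
h=wat('w7',[(345,445),(440,443)],z+.002)[:,:2];print('near edge',h.mean(0)+.039*ay)
E
```

```text
pad [[ 0.3953 -0.0179]
 [ 0.4914 -0.0051]] 0.09694960312009683 7.620769431040084 [ 0.4498 -0.0611]
patch far [[ 0.4126 -0.0212]
 [ 0.4749 -0.0133]] [ 0.4493 -0.0599]
holder 0.046062315418763544 [ 0.4457 -0.0616]
near edge [ 0.4467 -0.0602]
```

Request:
step_arm([
  [[1,0,-25],[0,0,0]],
  [[0,0,-35],[0,0,0]],
  [[0,0,-25],[0,0,0]],
  [[0,0,-18],[0,0,0]],
  [[0,0,0],[0,0,0]],
  [[0,0,0],[0,0,0]],
  [[0,0,-3],[0,0,0]],
  [[0,0,0],[0,0,0]],
])

```text
time: 18.95
eef_pos: [0.4501, -0.0611, 0.0396]
tcp_rot: [0.66, 0.751, 0.001, 0.001]
contact_force: [-0.7, 0.1, -1.5]
opening: 0.638
finger_force: 43.2
```

Request:
step_arm([
  [[0,0,-2],[0,0,0]],
  [[0,0,-2],[0,0,0]],
  [[0,0,0],[0,0,0]],
  [[0,0,0],[0,0,0]],
])

```text
time: 19.28
eef_pos: [0.4487, -0.061, 0.0346]
tcp_rot: [0.66, 0.751, 0.0, 0.0]
contact_force: [1.1, -0.9, -1.4]
opening: 0.633
finger_force: 43.2
```

Request:
step_arm([
  [[0,0,-1.5],[0,0,0]],
  [[0,0,-1.5],[0,0,0]],
  [[0,0,0],[0,0,0]],
  [[0,0,0],[0,0,0]],
])

```text
time: 19.62
eef_pos: [0.4491, -0.0612, 0.0338]
tcp_rot: [0.66, 0.751, -0.001, -0.001]
contact_force: [-7.3, 2.0, 16.4]
opening: 0.634
finger_force: 45.0
```

Request:
step_arm([
  [[0,0,0],[0,0,0]],
  [[0,0,0],[0,0,0]],
  [[0,0,0],[0,0,0]],
  [[0,0,0],[0,0,0]],
  [[0,0,20],[0,0,0]],
  [[0,0,35],[0,0,0]],
  [[0,0,40],[0,0,0]],
  [[0,0,40],[0,0,0.1]],
], fingers=1)

```text
time: 20.28
eef_pos: [0.4477, -0.0606, 0.1668]
tcp_rot: [0.622, 0.783, -0.0, -0.001]
contact_force: [0.5, -0.7, 0.0]
opening: 1.002
finger_force: 0.0
```

Request:
step_arm([
  [[11,19,5],[0,0,0.111]],
  [[11,19,5],[0,0,0.111]],
  [[11,19,5],[0,0,0.111]],
  [[11,19,5],[0,0,0.111]],
  [[11,19,5],[0,0,0.111]],
  [[11,19,5],[0,0,0.111]],
  [[11,19,0],[0,0,0.111]],
  [[11,19,0],[0,0,0.111]],
])

```text
time: 20.95
eef_pos: [0.5372, 0.0921, 0.1964]
tcp_rot: [0.223, 0.975, 0.0, 0.0]
contact_force: [0.1, -0.4, -0.2]
opening: 0.999
finger_force: 0.0
```

Request:
step_arm([
  [[11,19,0],[0,0,0.111]],
  [[11,19,0],[0,0,0.111]],
  [[11,19,0],[0,0,0.111]],
  [[11,19,0],[0,0,0.111]],
  [[11,19,0],[0,0,0.111]],
  [[11,19,0],[0,0,0.111]],
  [[11,19,0],[0,0,0.111]],
  [[6,14,0],[0,0,0.111]],
])

```text
time: 21.62
eef_pos: [0.6203, 0.2395, 0.1955]
tcp_rot: [-0.218, 0.976, 0.0, -0.0]
contact_force: [-0.9, 0.1, -0.3]
opening: 1.002
finger_force: 0.0
```

Request:
step_arm([
  [[0,0,-30],[0,0,0]],
  [[0,0,-30],[0,0,0]],
  [[0,0,0],[0,0,0]],
  [[0,0,0],[0,0,0]],
  [[0,0,0],[0,0,0]],
])

```text
time: 22.03
eef_pos: [0.6202, 0.2381, 0.1373]
tcp_rot: [-0.215, 0.977, 0.0, 0.001]
contact_force: [1.0, -0.1, 1.0]
opening: 1.0
finger_force: 0.0
```

```bash
python3 look.py w8 200 100 520 340 2.5;  python3 -c "
from h import *
q=readout.get_state()['tcp_rot'];print(np.degrees(2*np.arctan2(q[1],q[0])))"
```

```text
22.0833 [0.62084942 0.23816502 0.13848858]
objs px [[317.0, 224.0], [175.0, 217.0], [-11.0, 152.0], [-168.0, 37.0]]
204.8047608148253
```

View pics/w8.png

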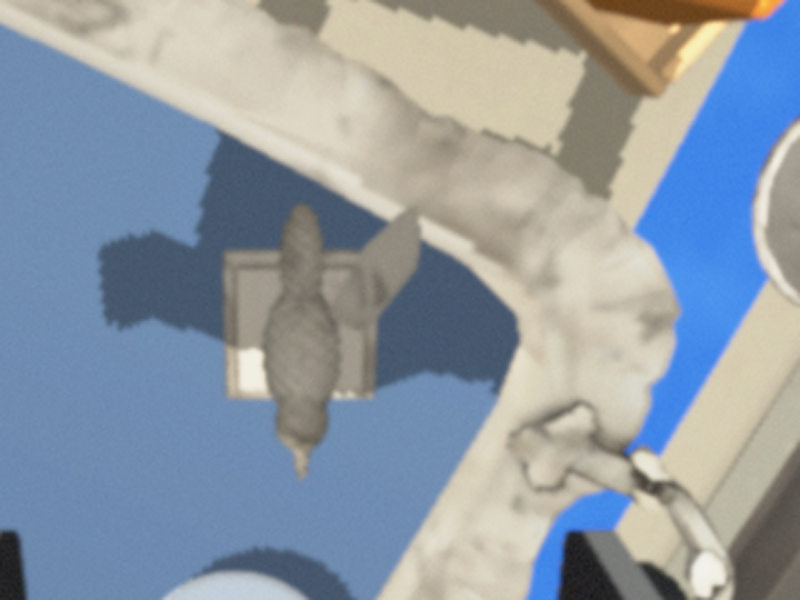

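Plinth corners are at (222,250), (372,250), (374,398) and (228,398), square to the tool. The body is at x 265–340, with a wing off the right side at rows 215–320. Next I compute where the pads would close.

```bash
python3 - <<'E'
from h import *
np.set_printoptions(precision=4,suppress=True)
p=wat('w8',[(222,250),(372,250),(374,399),(228,399)],.009)[:,:2];c=p.mean(0);e=p[[1,2,3,0]]-p
print(p,c,np.linalg.norm(e,axis=1),np.degrees(np.arctan2(e[:,1],e[:,0]))%90)
y=np.radians(204.8);tx=np.array([np.cos(y),np.sin(y)]);ty=np.array([tx[1],-tx[0]])
for z in (.025,.04,.054):
    print(z,wproj('w8',[np.r_[c+a*tx+b*ty,z] for a,b in [(0,0),(.011,0),(-.011,0),(.011,.011),(.011,-.011)]]))
print('body mid',wat('w8',[(302,345)],.04)[0], 'beak',wat('w8',[(302,475)],.045)[0],'tail',wat('w8',[(303,207)],.035)[0])
E
```

```text
[[0.6064 0.2086]
 [0.5878 0.2486]
 [0.6295 0.2699]
 [0.6485 0.2289]] [0.6181 0.239 ] [0.0442 0.0468 0.0452 0.0468] [24.8022 27.054  24.8023 25.7607]
0.025 [[298.6908 341.1239]
 [298.7828 303.7879]
 [298.5992 377.5265]
 [337.8183 303.7977]
 [259.7444 303.7921]]
0.04 [[299.0906 357.379 ]
 [299.1942 318.1102]
 [298.9877 395.5987]
 [340.4788 318.1189]
 [257.906  318.1131]]
0.054 [[299.5066 374.3079]
 [299.6231 333.0531]
 [299.391  414.3856]
 [343.2523 333.06  ]
 [255.9895 333.0541]]
body mid [0.6144 0.238  0.04  ] beak [0.6471 0.2531 0.045 ] tail [0.5814 0.2229 0.035 ]
```

Request:
step_arm([
  [[0,2,-30],[0,0,0]],
  [[0,0,-35],[0,0,0]],
  [[0,0,-25],[0,0,0]],
  [[0,0,-15],[0,0,0]],
  [[0,0,-8],[0,0,0]],
  [[0,0,0],[0,0,0]],
  [[0,0,0],[0,0,0]],
], fingers=0.4)

```text
time: 22.67
eef_pos: [0.621, 0.2403, 0.0251]
tcp_rot: [-0.215, 0.977, -0.0, 0.001]
contact_force: [0.7, 0.2, 0.4]
opening: 0.699
finger_force: 0.0
```

Request:
step_arm([
  [[0,0,0],[0,0,0]],
  [[0,0,0],[0,0,0]],
  [[0,0,0],[0,0,0]],
  [[0,0,0],[0,0,0]],
  [[0,0,0],[0,0,0]],
  [[0,0,0],[0,0,0]],
  [[0,0,0],[0,0,0]],
  [[0,0,0],[0,0,0]],
], fingers=-1, grip_force=35)

```text
time: 23.33
eef_pos: [0.6208, 0.2404, 0.0253]
tcp_rot: [-0.215, 0.977, -0.0, 0.001]
contact_force: [-0.5, -1.1, 5.8]
opening: 0.24
finger_force: 34.2
```

Request:
step_arm([
  [[0,0,15],[0,0,0]],
  [[0,0,35],[0,0,0]],
  [[0,0,40],[0,0,0]],
  [[-6,-17,30],[0,0,-0.03]],
  [[-12,-33,0],[0,0,-0.053]],
  [[-12,-33,0],[0,0,-0.053]],
  [[-12,-33,0],[0,0,-0.053]],
  [[-12,-33,0],[0,0,-0.053]],
])

```text
time: 24.0
eef_pos: [0.5645, 0.09, 0.1438]
tcp_rot: [-0.095, 0.996, -0.0, 0.0]
contact_force: [-0.4, -0.3, -1.7]
opening: 0.237
finger_force: 34.5
```

Request:
step_arm([
  [[-12,-33,0],[0,0,-0.053]],
  [[-12,-33,0],[0,0,-0.053]],
  [[-12,-33,0],[0,0,-0.053]],
  [[-12,-33,0],[0,0,-0.053]],
  [[-12,-33,0],[0,0,-0.053]],
  [[-12,-33,0],[0,0,-0.053]],
  [[-12,-33,0],[0,0,-0.053]],
  [[-12,-33,0],[0,0,-0.053]],
])

```text
time: 24.67
eef_pos: [0.4685, -0.1741, 0.1437]
tcp_rot: [0.117, 0.993, 0.0, 0.0]
contact_force: [0.0, -0.9, -0.4]
opening: 0.237
finger_force: 34.5
```

Request:
step_arm([
  [[-12,-33,0],[0,0,-0.053]],
  [[-7,-16,0],[0,0,-0.025]],
  [[0,0,0],[0,0,0]],
  [[0,0,0],[0,0,0]],
  [[0,0,0],[0,0,0]],
])

```text
time: 25.08
eef_pos: [0.4505, -0.2212, 0.1433]
tcp_rot: [0.155, 0.988, 0.0, -0.0]
contact_force: [0.7, 0.3, -0.3]
opening: 0.232
finger_force: 34.5
```

```bash
python3 look.py w9 0 0 640 480 1.25;  python3 -c "
from h import *
q=readout.get_state()['tcp_rot'];print(np.degrees(2*np.arctan2(q[1],q[0])))"
```

```text
25.1333 [ 0.45069583 -0.22085443  0.14324703]
objs px [[823.0, 251.0], [759.0, 317.0], [629.0, 376.0], [543.0, 417.0]]
162.26756257927798
```

View pics/w9.png

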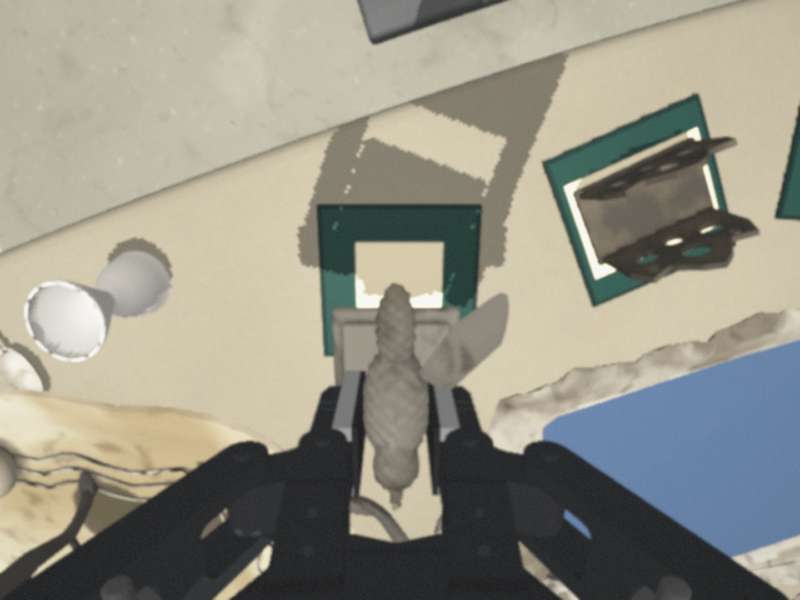

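The holder sits within its oblong patch. The bird hangs level, with the plinth far edge (334–458, 310) parallel to the pad edge (319–480, 206).

```bash
python3 - <<'E'
from h import *
np.set_printoptions(precision=4,suppress=True)
y=np.radians(162.3);tx=np.array([np.cos(y),np.sin(y)])
f=lambda L,z:wat('w9',L,z)[:,:2]
p=f([(319,206),(480,206)],.003);d=p[1]-p[0];print('pad',np.linalg.norm(d),np.degrees(np.arctan2(d[1],d[0])),p.mean(0)-.05*tx)
q=f([(355,241),(443,241)],.003);print('patch',np.linalg.norm(q[1]-q[0]),q.mean(0)-.027*tx)
z=.1433-.0193+.009
b=f([(334,310),(459,310)],z);d=b[1]-b[0];print('plinth',np.linalg.norm(d),np.degrees(np.arctan2(d[1],d[0])),b.mean(0)-.023*tx)
E
```

```text
pad 0.0965519826330752 72.20894593828595 [ 0.4521 -0.2194]
patch 0.05383153140873567 [ 0.4504 -0.2191]
plinth 0.043204839212910615 72.19280811158941 [ 0.4465 -0.2198]
```

Request:
step_arm([
  [[2.5,0.3,-25],[0,0,0]],
  [[0,0,-35],[0,0,0]],
  [[0,0,-30],[0,0,0]],
  [[0,0,-20],[0,0,0]],
  [[0,0,-4],[0,0,0]],
  [[0,0,0],[0,0,0]],
  [[0,0,-2],[0,0,0]],
  [[0,0,0],[0,0,0]],
])

```text
time: 25.8
eef_pos: [0.4545, -0.2221, 0.029]
tcp_rot: [0.154, 0.988, -0.001, 0.001]
contact_force: [0.2, -0.2, -1.1]
opening: 0.238
finger_force: 34.5
```

Request:
step_arm([
  [[0,0,-2],[0,0,0]],
  [[0,0,-2],[0,0,0]],
  [[0,0,0],[0,0,0]],
  [[0,0,0],[0,0,0]],
])

```text
time: 26.13
eef_pos: [0.4532, -0.2218, 0.0237]
tcp_rot: [0.155, 0.988, -0.0, 0.0]
contact_force: [-0.4, -1.1, -0.6]
opening: 0.234
finger_force: 34.5
```

Request:
step_arm([
  [[0,0,-1],[0,0,0]],
  [[0,0,-1],[0,0,0]],
  [[0,0,0],[0,0,0]],
  [[0,0,0],[0,0,0]],
])

```text
time: 26.47
eef_pos: [0.4533, -0.2218, 0.022]
tcp_rot: [0.155, 0.988, -0.0, -0.0]
contact_force: [-2.0, 1.1, 5.4]
opening: 0.239
finger_force: 35.1
```

Request:
step_arm([
  [[0,0,0],[0,0,0]],
  [[0,0,0],[0,0,0]],
  [[0,0,0],[0,0,0]],
  [[0,0,0],[0,0,0]],
  [[0,0,20],[0,0,0]],
  [[0,0,35],[0,0,0]],
  [[0,0,40],[0,0,0]],
  [[0,0,40],[0,0,0]],
], fingers=0.4)

```text
time: 27.13
eef_pos: [0.4524, -0.221, 0.1568]
tcp_rot: [0.155, 0.988, 0.001, -0.001]
contact_force: [2.2, -1.0, 0.5]
opening: 0.698
finger_force: 0.0
```

Request:
step_arm([
  [[-8,-36,5],[0,0,0]],
  [[-10,-36,5],[0,0,0]],
  [[-12,-36,5],[0,0,0]],
  [[-14,-36,5],[0,0,0]],
  [[-16,-30,5],[0,0,0]],
  [[-18,-30,5],[0,0,0]],
  [[0,0,0],[0,0,0]],
  [[0,0,0],[0,0,0]],
])

```text
time: 27.8
eef_pos: [0.3742, -0.427, 0.1863]
tcp_rot: [0.156, 0.988, 0.0, 0.0]
contact_force: [1.2, 1.0, 0.3]
opening: 0.697
finger_force: 0.0
```

```bash
python3 - <<'E'
from h import *
im=cams.read_camera('top');cv2.imwrite('pics/topF.png',im[:,:,::-1]);crop('pics/topF.png','pics/tF.png',170,180,500,335,2.4)
im=cams.read_camera('side');cv2.imwrite('pics/sideF.png',im[:,:,::-1]);crop('pics/sideF.png','pics/sF.png',140,100,400,360,2.3)
a=cv2.imread('pics/tF.png');print(a.shape)
s=readout.get_state();print(s['time'],s['eef_pos'])
E
```

```text
(372, 792, 3)
27.9 [ 0.3751577  -0.42481049  0.18563503]
```

View pics/tF.png

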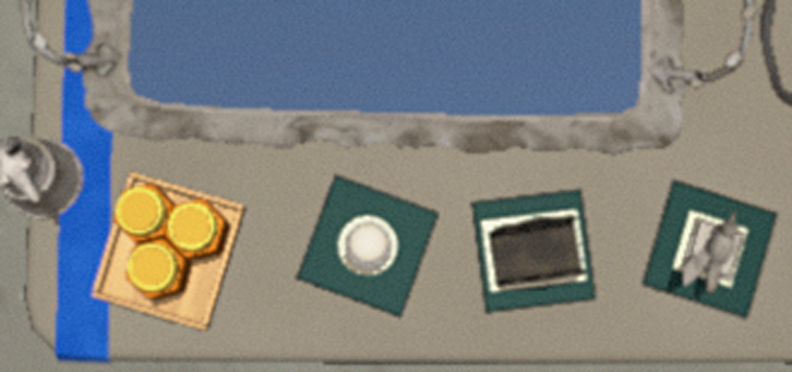

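View pics/sF.png

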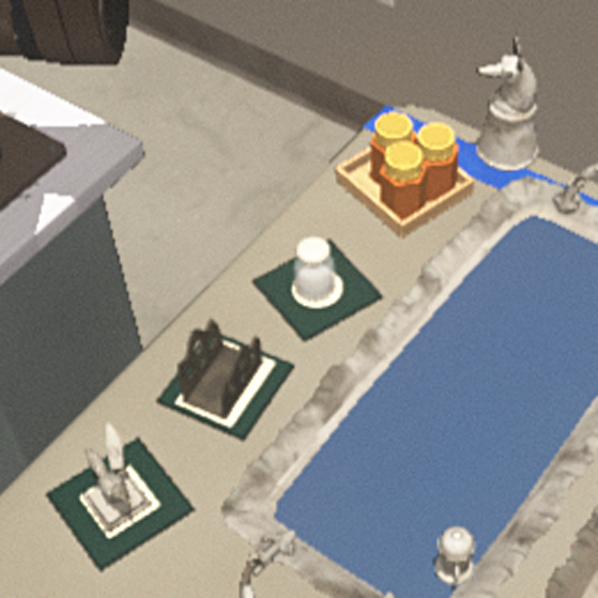

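Everything stands upright and centred, and the fox cup is unmoved. One numeric check of the honey jar before handing in.

```bash
python3 - <<'E'
from h import *
def lids(fn,y0,y1,x0,x1):
    im=cv2.imread(fn)[y0:y1,x0:x1];im=cv2.resize(im,None,fx=4,fy=4,interpolation=cv2.INTER_CUBIC)
    hsv=cv2.cvtColor(im,cv2.COLOR_BGR2HSV);m=cv2.inRange(hsv,(20,120,150),(32,255,255))
    m=cv2.morphologyEx(m,cv2.MORPH_OPEN,np.ones((9,9)))
    n,_,s,c=cv2.connectedComponentsWithStats(m)
    return [(s[i,:5].tolist(),(c[i]+.5)/4-.5+[x0,y0]) for i in range(1,n) if s[i,4]>2000]
for fn,r,cam in [('pics/topF.png',(245,320,205,275),'top'),('pics/w4f.png',(100,260,190,340),'w')]:
    L=lids(fn,*r)
    for a,c in L: print(a,c)
    px=[c for _,c in L]
    X=at('top',px,.083) if cam=='top' else at('wrist',px,.083,pickle.load(open('pics/w4.pkl','rb'))[0])
    print(X[:,:2].round(4).tolist(),[round(float(np.linalg.norm(X[i]-X[j]))*1000,1) for i in range(len(X)) for j in range(i)])
E
```

```text
[52, 51, 82, 81, 5103] [227.65650108 267.18692436]
[139, 77, 83, 81, 5190] [249.44874759 273.74282274]
[71, 146, 82, 80, 5293] [232.72140091 290.88798885]
[[0.4752, 0.2773], [0.4623, 0.233], [0.4277, 0.2659]] [46.1, 48.8, 47.7]
[315, 131, 233, 250, 39360] [298.23891641 166.28283791]
[62, 142, 221, 240, 40003] [232.43750156 165.44559471]
[207, 376, 222, 229, 39812] [268.76721843 222.59323822]
[[0.463, 0.2342], [0.4763, 0.2776], [0.4307, 0.2662]] [45.4, 45.5, 47.1]
```

Both views put the jar about 2–2.5 mm short of full contact. That is inside the limit, but there is plenty of time, so I'll nudge it home with the closed fingers.

Request:
step_arm([
  [[8,36,3],[0,0,0.01]],
  [[8,36,3],[0,0,0.01]],
  [[8,36,3],[0,0,0.01]],
  [[8,36,0],[0,0,0]],
  [[8,36,0],[0,0,0]],
  [[8,36,0],[0,0,0]],
  [[8,36,0],[0,0,0]],
  [[8,36,0],[0,0,0]],
], fingers=-1)

```text
time: 28.57
eef_pos: [0.4389, -0.1341, 0.1949]
tcp_rot: [0.139, 0.99, 0.0, -0.0]
contact_force: [-0.4, -1.0, 0.5]
opening: -0.002
finger_force: 0.0
```

Request:
step_arm([
  [[7,34,0],[0,0,0]],
  [[7,34,0],[0,0,0]],
  [[7,34,0],[0,0,0]],
  [[0,35,0],[0,0,0]],
  [[0,35,0],[0,0,0]],
  [[-10,35,0],[0,0,0]],
  [[-10,35,0],[0,0,0]],
  [[-14,35,0],[0,0,0]],
])

```text
time: 29.23
eef_pos: [0.4246, 0.1423, 0.1949]
tcp_rot: [0.139, 0.99, 0.0, -0.0]
contact_force: [0.7, -0.2, 0.6]
opening: 0.002
finger_force: 0.0
```

Request:
step_arm([
  [[-16,35,0],[0,0,0]],
  [[-16,35,0],[0,0,0]],
  [[-16,33,0],[0,0,0]],
  [[0,0,0],[0,0,0]],
  [[0,0,0],[0,0,0]],
  [[0,0,0],[0,0,0]],
])

```text
time: 29.73
eef_pos: [0.3772, 0.2429, 0.195]
tcp_rot: [0.139, 0.99, -0.0, -0.0]
contact_force: [0.1, -0.6, 0.4]
opening: -0.001
finger_force: 0.0
```

Request:
step_arm([
  [[2,18,0],[0,0,0]],
  [[2,19.5,0],[0,0,0]],
  [[0,0,-40],[0,0,0]],
  [[0,0,-40],[0,0,0]],
  [[0,0,-40],[0,0,0]],
  [[0,0,-27],[0,0,0]],
  [[0,0,0],[0,0,0]],
  [[0,0,0],[0,0,0]],
])

```text
time: 30.4
eef_pos: [0.3815, 0.2785, 0.0471]
tcp_rot: [0.141, 0.99, -0.001, -0.002]
contact_force: [0.4, -0.2, 1.0]
opening: -0.002
finger_force: 0.0
```

Request:
step_arm([
  [[2.9,-0.8,0],[0,0,0]],
  [[2.9,-0.8,0],[0,0,0]],
  [[1.9,-0.6,0],[0,0,0]],
  [[0,0,0],[0,0,0]],
  [[0,0,0],[0,0,0]],
])

```text
time: 30.82
eef_pos: [0.3909, 0.278, 0.0497]
tcp_rot: [0.14, 0.99, 0.001, 0.001]
contact_force: [0.1, -1.0, -0.4]
opening: 0.003
finger_force: 0.0
```

Request:
step_arm([
  [[1,-0.3,0],[0,0,0]],
  [[1,-0.3,0],[0,0,0]],
  [[1,-0.3,0],[0,0,0]],
  [[0,0,0],[0,0,0]],
  [[0,0,0],[0,0,0]],
])

```text
time: 31.23
eef_pos: [0.3925, 0.2768, 0.0482]
tcp_rot: [0.14, 0.99, -0.0, -0.0]
contact_force: [-1.8, -0.3, 1.0]
opening: -0.001
finger_force: 0.7
```

Request:
step_arm([
  [[1,-0.3,0],[0,0,0]],
  [[1,-0.3,0],[0,0,0]],
  [[0,0,0],[0,0,0]],
  [[0,0,0],[0,0,0]],
])

```text
time: 31.57
eef_pos: [0.3934, 0.2769, 0.0481]
tcp_rot: [0.14, 0.99, 0.0, -0.002]
contact_force: [-5.6, 3.5, 3.3]
opening: 0.002
finger_force: 3.1
```

Request:
step_arm([
  [[1,-0.3,0],[0,0,0]],
  [[0.5,-0.2,0],[0,0,0]],
  [[0,0,0],[0,0,0]],
  [[0,0,0],[0,0,0]],
])

```text
time: 31.9
eef_pos: [0.3938, 0.2771, 0.0481]
tcp_rot: [0.141, 0.99, 0.001, -0.003]
contact_force: [-7.7, 5.7, 4.3]
opening: -0.004
finger_force: 5.5
```

Request:
step_arm([
  [[-6,1.7,0],[0,0,0]],
  [[-10,3,0],[0,0,0]],
  [[0,0,35],[0,0,0]],
  [[0,0,40],[0,0,0]],
  [[0,-20,40],[0,0,0]],
  [[0,-35,20],[0,0,0]],
  [[10,-35,0],[0,0,0]],
  [[10,-35,0],[0,0,0]],
])

```text
time: 32.57
eef_pos: [0.4011, 0.1559, 0.1829]
tcp_rot: [0.139, 0.99, 0.0, 0.003]
contact_force: [0.3, 0.6, -0.5]
opening: 0.0
finger_force: 0.0
```

Request:
step_arm([
  [[10,-35,0],[0,0,0]],
  [[10,-35,0],[0,0,0]],
  [[10,-35,0],[0,0,0]],
  [[10,-35,0],[0,0,0]],
  [[0,-35,0],[0,0,0]],
  [[0,-35,0],[0,0,0]],
  [[0,-35,0],[0,0,0]],
  [[0,0,0],[0,0,0]],
])

```text
time: 33.23
eef_pos: [0.4403, -0.0932, 0.1809]
tcp_rot: [0.143, 0.99, -0.002, 0.001]
contact_force: [0.5, -0.2, 0.7]
opening: 0.0
finger_force: 0.0
```

```bash
python3 - <<'E'
from h import *
im=cams.read_camera('top');cv2.imwrite('pics/topG.png',im[:,:,::-1])
crop('pics/topG.png','pics/tG.png',165,225,285,325,5)
im=cv2.imread('pics/topG.png')[245:320,205:275];im=cv2.resize(im,None,fx=4,fy=4,interpolation=cv2.INTER_CUBIC)
m=cv2.inRange(cv2.cvtColor(im,cv2.COLOR_BGR2HSV),(20,120,150),(32,255,255));m=cv2.morphologyEx(m,cv2.MORPH_OPEN,np.ones((9,9)))
n,_,s,c=cv2.connectedComponentsWithStats(m);px=[(c[i]+.5)/4-.5+[205,245] for i in range(1,n) if s[i,4]>2000]
X=at('top',px,.083);print(X[:,:2].round(4).tolist(),[round(float(np.linalg.norm(X[i]-X[j]))*1000,1) for i in range(len(X)) for j in range(i)])
E
```

```text
[[0.4752, 0.2771], [0.4623, 0.2329], [0.4292, 0.2656]] [46.0, 47.4, 46.5]
```

View pics/tG.png

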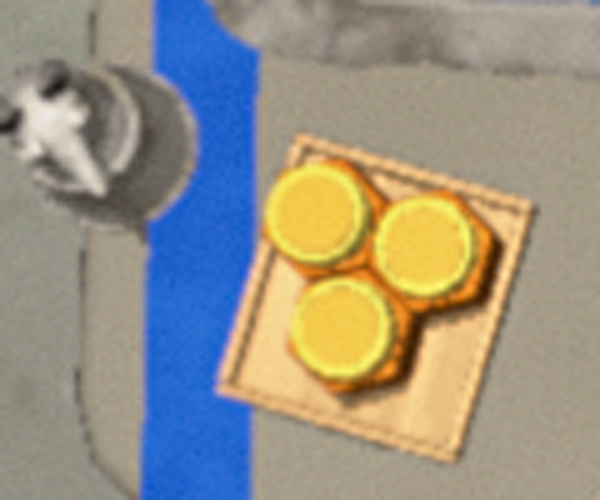

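The lids at (318,213), (424,244) and (343,327) are now 46.0, 46.5 and 47.4 mm apart (46 is touching), with the flats aligned and the jar upright. Hand in.

```bash
python3 -c "
from plant import sign_off
print(sign_off())"
```

```text
the job is handed in; nothing more can be done
None
```

The job is handed in: salt jar, letter holder and bird stand on their patches, the honey jar sits in the notch within about 1.5 mm of touching both jars, and the fox cup was left alone; no verdict was returned.

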